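# Clamp the malachite slab with the indexing lever

### The arm

A 6-joint arm with a two-finger parallel gripper is mounted at the origin on the work surface. World frame = base frame: x ahead of the robot, y to its left, z up, the work surface at z = 0. Lengths are in m, angles in rad, forces in N, time in s.
With the tool pointing down it reaches from about 0.275 to 1 m from the base axis. Payload 8.4 kg.
Tool frame: the origin (TCP) lies on the centre line of the jaws, within the pads' length; the fingertips stand 11 mm ahead of it and the grasp point (between the pads) lies 8 mm behind it (bot.tip_extent is the z of the fingertips in the tool frame, in m); z points along the fingers, y is the line along which they close (so a half turn about z gives the same grasp; the last joint's range is limited). The gripper opens to 85 mm and grips with 20 to 120 N. Pads are 22 mm wide; open, the fingers measure 114 mm over their backs; the gripper's body (76 mm by 85 mm) begins 54 mm behind the grasp point. The pads swing forward as they close: fully open they stand 13 mm farther back than shut.
Start: joints at [-1.322, 0.353, 1.633, -0, 1.155, -0.002], TCP at [0.155, -0.605, 0.242] pointing down, gripper open.
Joint ranges: [-2.63, 2.63], [-0.92, 2.1], [0.06, 2.66], [-1.3, 4.44], [0, 2.69], [-3.02, 3.02]. Speed limits (rad/s): [2.22, 2.22, 2.79, 3.14, 3.14, 3.14].

### API

Orientations are given as [roll, pitch, yaw] about the fixed x, y, z axes, in that order (R = Rz(yaw) Ry(pitch) Rx(roll)).
In Python, from cell import bot gives the robot as it stands.
- The arm moves only by the shell command python3 -m jog 'ROWS' [OPENING] [FORCE]. ROWS is JSON, a list of rows, each a list of 4 numbers: the shift along the tool's x, y, z as a fraction of full scale, then the turn about the tool's z as a fraction of full scale. A call has exactly 8 rows; each row is the pose to reach, as a shift and turn from the pose commanded when the call began, along the tool's axes at that moment; what a row does not reach only later rows make up. Full scale, the value 1, is 0.2 m for a shift and 30 degrees for a turn. A row lasts 1/10 s, in which the tool goes at most 50 mm and 8.59 degrees, less where a joint would pass 70% of its speed; a pose out of reach is approached as far as the arm can. A call with a number of a shift or a turn outside -1 to 1 is refused whole. A call with a gripper value outside its range is refused whole. OPENING is the opening, from 0 (shut) to 1 (fully open), set as the call begins (- or left out, the last holds). The fingers move at their own pace and stop on an object; FORCE is the grip in N (left out, the last holds). Time passes only in rows, so rows that repeat a pose let the fingers close, or fill a call up. It gives the time, the measured TCP pose, the force, the opening and the grip force at its end, in the units of the state.
- bot.sense(): the state, without advancing time (a new reading comes with each control period).
- bot.get_image(name): name is "side" or "top" or "wrist"; returns a dict with "img" (384x512x3 uint8, blue, green, red), "fx", "fy", "cx", "cy" (pixels), "position" and "rotation" of the camera in the world; the wrist camera has in their place "tool_from_camera" (4x4, takes a point from camera to tool coordinates, whose origin is the TCP and whose axes are the flange's). Camera axes: x right, y up, looking along -z (the intrinsics and any distortion apply to the point x, -y, -z); pixel columns grow to the right and rows downward; lengths in m; the calibration is good to about 2 mm. A picture is of the moment at which its call begins: read the wrist's pose just before it. There is no depth.
- bot.close_job(): hands the job in; it is judged then, once.
Trained networks look in the newest picture that a camera, given by its name, has taken for a name from the list of things; names that differ only in an ending like _2 or _b are one class to them, and where a whole thing is asked for, a point or a joint stands for the part that bears it (a point fixed in the world has none). Each returns a list of dicts, best first, with "conf" (0 to 1); they miss things now and then, are a little off and sometimes report something else, mostly with a low value. They report only what shows in the picture. A call takes as long as a camera call. They do not tell look-alikes from the thing itself.
- bot.look_for(camera, label): "bbox" ([centre column, centre row, width, height] in pixels, round what is visible of it).
The state is a dict: "t": time; "joint_positions": joint angles; "joint_vel": joint speeds; "joint_torque": joint torques, N m; "tcp_pos": TCP position; "tcp_rot": TCP orientation; "force": force on the tool from outside, world axes, zero at the start; "wrist_torque": the same for the moment, N m; "width": finger opening in m; "grip_force": force on a finger pad.
Only numpy, scipy, OpenCV 4.12 (cv2) and the standard library are available. Lean on these libraries where they do the work, as an engineer would, in place of code of your own. Each camera call takes 0.05 s, during which the arm holds its last target. There are 200 camera calls.

### The job

Clamp the malachite slab down firmly for the scratch test: turn the clamp's lever clockwise (seen from above) towards its far stop, lift it off its serrations to swing it back without loosening the screw, let it drop into the teeth again and keep turning, repeating if needed, until you feel the foot press firmly on the slab. Do not crush the slab, leave the other things alone, and let go with the lever seated down in its teeth.

Things in the scene. Friction and masses are not known exactly. Their poses are not given: they have to be found in the camera images.
- clamp: grey C-frame hold-down clamp, fixed; base plate 200 x 150 x 12 mm, column on its +x side. Origin on the vertical screw axis, at the underside; z up. Lever angle A counts clockwise from above: at A the lever's grip lies at (-100 cos A, 100 sin A) mm in the clamp's frame, so at A = 0 it points along -x
- post_top (a point): top of the cap nut on the screw axis, 183 mm high. Turning the screw takes a steady 0.75 N m = 7.5 N across the lever at the grip while it moves (some 4 to 6 N stay when the pushing hand stops, so compare like with like); it stays where it is left and lowers a sprung rubber foot 6 mm per rad onto the slab
- far_stop (a point): top of the steel stop pin that ends the tightening stroke, 172 mm high, 42 mm from the screw axis; a twin stands on the other side. They limit the lever to A = -0.95 to +0.95 rad, also when it is lifted
- grip_top (a point): centre of the top of the lever's upright round wooden grip: 22 mm diameter, 48 mm tall, 100 mm from the screw axis, top 203 mm above the work surface when seated. It does not revolve: a tight hold must turn with the lever and its twist hides part of the load; a loose fork of the fingers round it feels it well. Below it the lever bar, 14 mm wide, 11 mm thick, runs to the axis
- spindle_nut (a joint): turn of the screw, rad, growing clockwise from above = tightening. A = this value + joint lever. The foot meets the slab at an unknown value between about 1.05 and 1.95 (find it by feel), beyond the reach of one stroke. From there each 0.1 rad adds roughly 15 to 25 N on the slab and 1 to 1.5 N across the lever at the grip
- lever_lift (a joint): lift of the lever off its serrations, m: 0 seated in the teeth, over 0.009 clear of them, 0.018 top of its travel; a spring presses it down (with its weight about 6 N seated, 8 N at 14 mm). It lifts easily only without turning load: ease it back 0.04 to 0.05 rad first
- lever (a joint): angle of the lever relative to the screw, rad, clockwise positive, 0 at the start. Twelve teeth: it seats at multiples of 0.524 rad, with a play of about 0.05 rad either way; if set down on the tooth tips it stays up about 9 mm until turned a little
- malachite: green banded malachite slab, loose, about 110 x 85 mm, 18 mm thick, 0.5 to 0.8 kg, lying on the wooden bed under the clamp's foot; origin at the centre of its underside. Firmly clamped means 30 to 80 N on it: 1.8 to 4.8 N more across the grip than the free-running force (aim for 3 N more). Above 120 N, about 7 N more, it cracks
- galena: silvery galena cube, 44 mm, with a small step on top; bystander, origin at the centre of its underside
- streak_tile: white ceramic streak tile 75 x 50 x 8 mm; bystander, origin at the centre of its underside
- lens: steel hand lens lying flat, rim 64 mm across, handle 80 mm along its -x; bystander, origin under the lens centre
- ring_stand: wooden ring stand with tin funnel over a lidded jar, base 140 x 120 mm, 228 mm high, fixed; origin at the centre of its underside
Mind the look-alikes: they are no part of the job. Of the things like the malachite, leave any that is pink or yellow; of the rest the larger one is meant.

How it is judged:
On the way, in this order (a step that is already met when the one before it is completed fails the run):
1. the lever has been turned clockwise and has driven the screw towards the far stop (value of joint spindle_nut above 0.2 rad), for 0.1 s.
2. the lever has been lifted, swung back by at least one tooth without loosening the screw, and seated again (value of joint lever below -0.4 rad and value of joint lever_lift below 0.003 m and value of joint spindle_nut above 0.1 rad), for 0.1 s.
3. the foot presses firmly on the slab (contact force between malachite and clamp above 30 N), for 0.1 s.
At the end, for the whole second after the job is handed in: the foot presses on the slab with 30 to 80 N, the lever is seated in its teeth (lift under 3 mm), the slab rests within 12 mm of where it lay (contact force between malachite and clamp between 30 and 80 N and value of joint lever_lift below 0.003 m and distance of malachite from where it was at the start of the episode below 0.012 m and linear speed of malachite below 0.01 m/s); the robot touches nothing.
It fails at once if the slab is crushed (foot force above 120 N) (contact force between malachite and clamp above 120 N).
It fails at once if another thing is disturbed (moved more than 20 mm) (distance of any of galena, streak_tile, lens from where it was at the start of the episode above 0.02 m).
It also fails if it takes over 72 s, if anything falls off the work surface, if the arm or the gripper's body presses on something with over 40 N, if the wrist force passes 120 N, or if a joint passes its speed limit or range.

## Working session

There is one attempt and no reset: what is moved stays moved. The work goes in short steps, Python scripts to look and compute and a shell command to move; the robot and the scene stay as the last step left them, time stands still between calls to the robot, and variables do not carry over. Pictures are saved under pics/ and viewed, at most 10 in all, crops included, and the job is handed in when it is done.

```bash
ls; mkdir -p pics; python3 - <<'E'
from cell import bot
import cv2,json
s=bot.sense();print({k:s[k] for k in s})
print(bot.tip_extent)
for c in("top","side"):
    d=bot.get_image(c);cv2.imwrite(f"pics/{c}0.png",d["img"]);print(c,d["fx"],d["fy"],d["cx"],d["cy"],d["position"],d["rotation"],[k for k in d])
    for l in("clamp","post_top","far_stop","grip_top","malachite","lens","galena","streak_tile","ring_stand"):
        print(l,[(round(x["conf"],2),[round(v) for v in x["bbox"]]) for x in bot.look_for(c,l)][:4])
E
```

```text
pics
{'t': 0.0, 'joint_positions': array([-1.32243163e+00,  3.53618473e-01,  1.63415589e+00, -6.62585496e-06,
        1.15520067e+00, -2.39008010e-03]), 'joint_vel': array([-0.00108416, -0.00049447,  0.00157957,  0.00051632,  0.00136685,
        0.0009994 ]), 'joint_torque': array([-1.75455050e-03, -6.05257416e+01, -3.42075849e+01, -1.38059215e-05,
        9.18369769e-03,  2.47789437e-06]), 'tcp_pos': array([ 0.15497246, -0.60499452,  0.2415709 ]), 'tcp_rot': array([-3.14021026e+00,  2.75412031e-06,  2.50757456e-01]), 'force': array([-1.29921986, -0.43849936, -0.7302373 ]), 'wrist_torque': array([ 0.02033792, -0.00345337, -0.02771335]), 'grip_force': 0.0, 'width': 0.08573357712643634}
0.011
top 394.8686453536664 394.8686453536664 262.0547011124187 192.3793876172732 [ 0.407519   -0.02387662  1.37111958] [ 0.1427537   0.00948477 -1.59117785] ['img', 'fx', 'fy', 'cx', 'cy', 'position', 'rotation']
clamp [(0.67, [256, 198, 52, 74])]
post_top [(0.67, [256, 199, 52, 70])]
far_stop [(0.88, [254, 197, 54, 78])]
grip_top [(0.61, [254, 215, 25, 50])]
malachite [(0.98, [306, 206, 26, 21]), (0.9
[... 248 characters left out ...]
61362 438.6556318261362 262.1325570163658 193.65623942883627 [ 0.39182428 -0.82234691  0.79443403] [ 0.91100049  0.01107002 -0.25259766] ['img', 'fx', 'fy', 'cx', 'cy', 'position', 'rotation']
clamp [(0.84, [252, 211, 100, 78])]
post_top [(0.94, [251, 209, 98, 87])]
far_stop [(0.97, [254, 214, 95, 77]), (0.35, [234, 350, 66, 28])]
grip_top [(0.92, [231, 193, 55, 26])]
malachite [(0.95, [180, 243, 46, 36]), (0.91, [263, 285, 28, 39]), (0.79, [341, 230, 31, 20]), (0.58, [248, 220, 46, 23])]
lens [(0.68, [235, 348, 68, 27]), (0.64, [231, 192, 55, 25])]
galena [(0.88, [189, 176, 18, 22])]
streak_tile [(0.48, [252, 167, 22, 9])]
ring_stand [(0.97, [376, 326, 99, 112]), (0.55, [231, 193, 54, 25])]
```

```bash
python3 - <<'E'
import cv2
a=cv2.imread("pics/top0.png")[110:310,150:390];b=cv2.imread("pics/side0.png")[140:400,150:440]
cv2.imwrite("pics/t1.png",cv2.resize(a,None,fx=3,fy=3,interpolation=cv2.INTER_CUBIC))
cv2.imwrite("pics/s1.png",cv2.resize(b,None,fx=2.3,fy=2.3,interpolation=cv2.INTER_CUBIC))
E
```

```text
(no output)
```

View pics/t1.png

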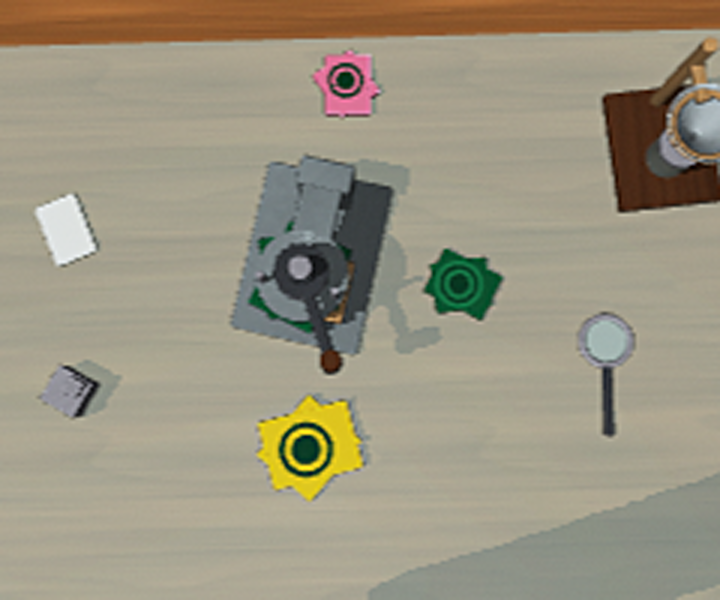

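View pics/s1.png

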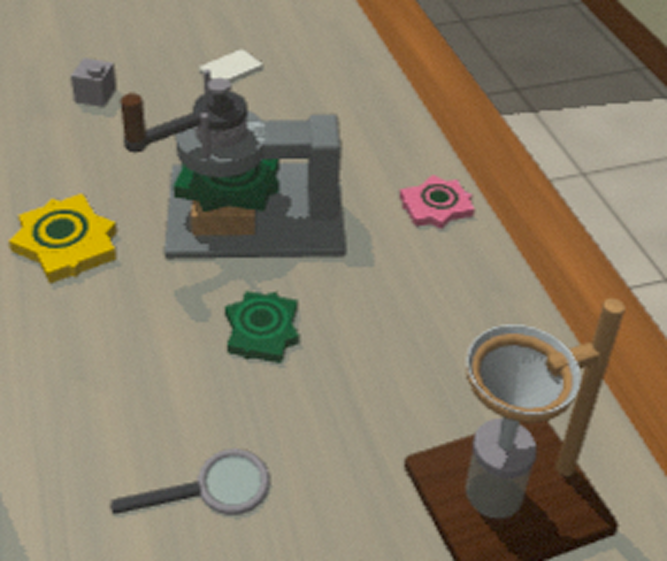

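The large green slab sits under the clamp foot at top-view pixel (250,200) and is the one meant. The pink (265,137), yellow (252,260) and smaller green (303,204) pieces are look-alikes. The lever grip top is at about (260,229) and the post top at about (250,199).

```bash
cat > h.py <<'E'
import numpy as np
from scipy.spatial.transform import Rotation as R
C={"top":(394.8686,262.0547,192.3794,[0.407519,-0.02387662,1.37111958],[0.1427537,0.00948477,-1.59117785]),
"side":(438.6556,262.13256,193.65624,[0.39182428,-0.82234691,0.79443403],[0.91100049,0.01107002,-0.25259766])}
def ray(c,u,v):
    f,cx,cy,p,r=C[c]
    return np.array(p),R.from_euler("xyz",r).apply([(u-cx)/f,-(v-cy)/f,-1])
def at(c,u,v,z):
    p,d=ray(c,u,v);return p+d*(z-p[2])/d[2]
E
python3 - <<'E'
from h import *
print("post",at("top",250.1,198.7,.183),at("side",245.2,177.4,.183))
print("grip",at("top",260.3,229.2,.203),at("side",207.4,182.2,.203))
# base plate corners top z .012
for u,v in[(235,283/3+110-30)]:pass
for u,v in[(268,162),(394,187),(358,353),(232,328)]:print("corner",at("top",150+u/3,110+v/3,.012))
for n,u,v in [("yellow",308,448),("green",462,284)]:print(n,at("top",150+u/3,110+v/3,.02))
E
```

```text
post [0.55991075 0.02056671 0.183     ] [0.55905677 0.0145847  0.183     ]
grip [ 0.46603429 -0.00881085  0.203     ] [ 0.46620275 -0.00825093  0.203     ]
corner [0.70561398 0.06284348 0.012     ]
corner [ 0.67252602 -0.08390374  0.012     ]
corner [ 0.48020182 -0.0374565   0.012     ]
corner [0.51186634 0.10659023 0.012     ]
yellow [0.37435667 0.02131495 0.02      ]
green [ 0.55614051 -0.15833816  0.02      ]
```

```bash
python3 - <<'E'
from cell import bot
import cv2
a=cv2.imread("pics/top0.png")[180:245,230:290];b=cv2.imread("pics/side0.png")[165:225,190:275]
a=cv2.resize(a,(360,390),interpolation=cv2.INTER_CUBIC);b=cv2.resize(b,(425,300),interpolation=cv2.INTER_CUBIC)
import numpy as np
o=np.zeros((390,790,3),np.uint8);o[:,:360]=a;o[:300,365:]=b
cv2.imwrite("pics/z.png",o)
E
```

```text
(no output)
```

View pics/z.png

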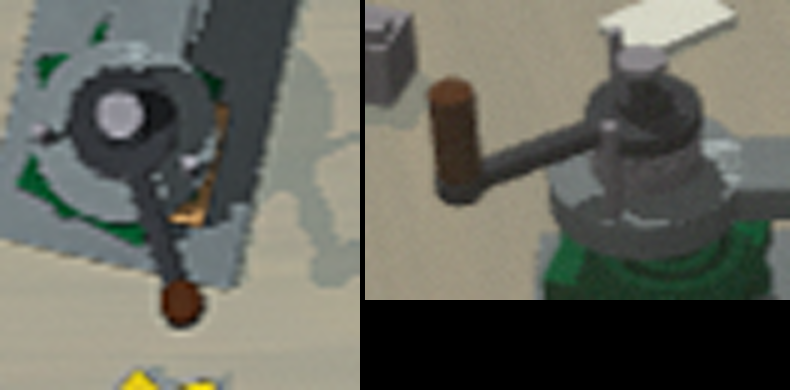

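```bash

python3 -m jog '[[0.28,-0.31,-0.2,-0.3],[0.56,-0.63,-0.2,-0.6],[0.56,-0.63,-0.2,-1],[0.56,-0.63,-0.2,-1],[0.56,-0.63,-0.2,-1],[0.56,-0.63,-0.2,-1],[0.56,-0.63,-0.2,-1],[0.56,-0.63,-0.2,-1]]' 0.6
python3 -m jog '[[0.2,-0.07,0,-0.25],[0.4,-0.13,0,-0.5],[0.6,-0.2,0,-0.75],[0.8,-0.26,0,-1],[0.8,-0.26,0,-1],[0.8,-0.26,0,-1],[0.8,-0.26,0,-1],[0.8,-0.26,0,-1]]'
python3 -m jog '[[0.2,0.05,0,-0.25],[0.4,0.09,0,-0.5],[0.6,0.13,0,-0.75],[0.82,0.17,0,-1],[0.82,0.17,0,-1],[0.82,0.17,0,-1],[0.82,0.17,0,-1],[0.82,0.17,0,-1]]'
python3 -m jog '[[0.15,0.14,0,-0.25],[0.3,0.28,0,-0.5],[0.45,0.42,0,-0.75],[0.63,0.56,0,-1],[0.63,0.56,0,-1],[0.63,0.56,0,-1],[0.63,0.56,0,-1],[0.63,0.56,0,-1]]'
python3 -m jog '[[0,0,0,-0.25],[0,0,0,-0.5],[0,0,0,-0.75],[0,0,0,-1],[0,0,0,-1],[0,0,0,-1],[0,0,0,-1],[0,0,0,-1]]'
python3 -m jog '[[0,0,0,-0.25],[0,0,0,-0.5],[0,0,0,-0.75],[0,0,0,-1],[0,0,0,-1],[0,0,0,-1],[0,0,0,-1],[0,0,0,-1]]'
python3 - <<'E'
from cell import bot
import cv2
s=bot.sense();print(s)
d=bot.get_image("wrist");print({k:d[k] for k in d if k!="img"});cv2.imwrite("pics/w1.png",d["img"])
print(bot.look_for("wrist","grip_top"),bot.look_for("wrist","post_top"))
E
```

```text
t: 1.8
tcp_pos: [0.2319, -0.4564, 0.282]
tcp_rot: [-3.141, 0.0, 0.773]
force: [0.5, -0.7, -0.6]
width: 0.0512
grip_force: 0.0
t: 2.6
tcp_pos: [0.3099, -0.3077, 0.2821]
tcp_rot: [-3.141, 0.0, 1.295]
force: [0.2, -0.8, -0.1]
width: 0.0516
grip_force: 0.0
t: 3.4
tcp_pos: [0.3868, -0.159, 0.2822]
tcp_rot: [-3.141, 0.0, 1.818]
force: [-0.6, -0.5, -0.4]
width: 0.0512
grip_force: 0.0
t: 4.2
tcp_pos: [0.4641, -0.0093, 0.2823]
tcp_rot: [-3.141, 0.0, 2.342]
force: [-0.0, -0.1, 0.4]
width: 0.051
grip_force: 0.0
t: 5.0
tcp_pos: [0.4645, -0.0081, 0.2823]
tcp_rot: [3.142, 0.0, 2.867]
force: [-0.4, 0.2, -0.1]
width: 0.0516
grip_force: 0.0
t: 5.8
tcp_pos: [0.4645, -0.0079, 0.2823]
tcp_rot: [3.142, -0.0, -2.893]
force: [-0.2, 0.7, -0.6]
width: 0.051
grip_force: 0.0
{'t': 5.8, 'joint_positions': array([-2.02328089e-02,  5.73156289e-02,  1.91537979e+00,  3.75762119e-05,
        1.16891061e+00, -1.83984028e+00]), 'joint_vel': array([ 0.00014594, -0.00168364,  0.00076662,  0.00066674,  0.00234405,
       -0.01125443]), 'joint_torque': array([ 1.77877486e-03, -3.88765025e+01, -3.45191646e+01, -3.02987382e
[... 219 characters left out ...]
 -0.55568135]), 'wrist_torque': array([ 0.00795688, -0.0219022 , -0.00660267]), 'grip_force': 0.0, 'width': 0.05103280231444966}
{'fx': 266.9365304313792, 'fy': 266.9365304313792, 'cx': 252.51039752385873, 'cy': 189.71407872567076, 'tool_from_camera': array([[ 5.08034174e-05,  9.53027599e-01,  3.02883463e-01,
         7.67358326e-02],
       [ 9.99999974e-01,  1.86859296e-05, -2.26528124e-04,
         2.20227305e-04],
       [-2.21547213e-04,  3.02883467e-01, -9.53027574e-01,
        -1.31618716e-01],
       [ 0.00000000e+00,  0.00000000e+00,  0.00000000e+00,
         1.00000000e+00]])}
[{'bbox': [17.8, 244.1, 35.6, 80.1], 'conf': 0.74}] [{'bbox': [256.6, 242.9, 119.0, 159.5], 'conf': 0.94}]
```

View pics/w1.png

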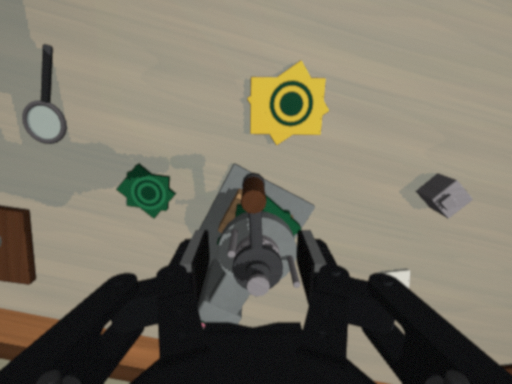

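The wrist view shows the grip between the fingers, top at about (254,203), and the nut top at about (258,285). The lever runs along the tool's x axis as planned.

```bash
python3 - <<'E'
import numpy as np
T=np.array([[0,.953028,.302883,.076736],[1,0,-.000227,.00022],[-.00022,.302883,-.953028,-.131619]])
def f(u,v,z):
    d=T[:,:3]@[(u-252.51)/266.94,-(v-189.714)/266.94,-1];p=T[:,3]
    q=p+d*((.28227-z)-p[2])/d[2]
    yaw=-2.8928;x=np.array([np.cos(yaw),np.sin(yaw)]);y=np.array([np.sin(yaw),-np.cos(yaw)])
    return q,np.array([.4645,-.0079])+q[0]*x+q[1]*y
print(f(254,202,.203));print(f(258.5,285,.183))
import cv2
a=cv2.imread("pics/w1.png")[160:310,190:320];cv2.imwrite("pics/w1c.png",cv2.resize(a,None,fx=4,fy=4,interpolation=cv2.INTER_CUBIC))
E
```

```text
(array([-0.00113223,  0.00152447,  0.07927   ]), array([ 0.465222  , -0.00614368]))
(array([-0.09899743,  0.00641411,  0.09927   ]), array([0.55886997, 0.02269315]))
```

View pics/w1c.png

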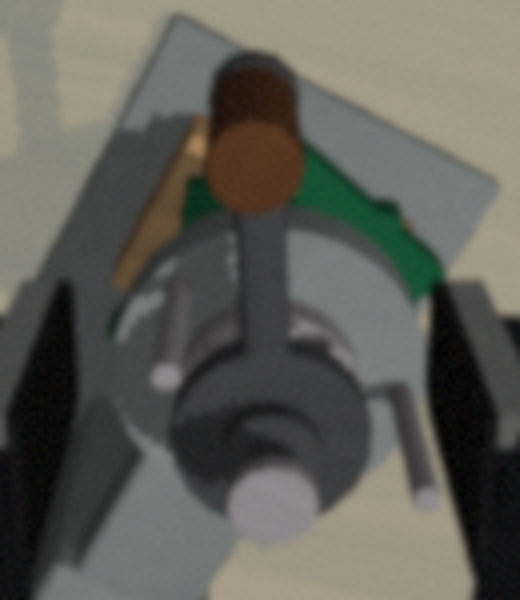

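```bash

python3 -m jog '[[0,0.01,0.13,-0.09],[0,0.01,0.26,-0.09],[0,0.01,0.39,-0.09],[0,0.01,0.52,-0.09],[0,0.01,0.52,-0.09],[0,0.01,0.52,-0.09],[0,0.01,0.52,-0.09],[0,0.01,0.52,-0.09]]' 0.6
python3 -m jog '[[0,0,0,0],[0,0,0,0],[0,0,0,0],[0,0,0,0],[0,0,0,0],[0,0,0,0],[0,0,0,0],[0,0,0,0]]' 0.31 20
python3 - <<'E'
from cell import bot
import cv2
s=bot.sense();print(s["tcp_pos"],s["force"],s["wrist_torque"],s["width"])
d=bot.get_image("wrist");cv2.imwrite("pics/w2.png",d["img"][100:340,120:400])
E
```

```text
t: 6.75
tcp_pos: [0.4649, -0.006, 0.1796]
tcp_rot: [-3.141, 0.002, -2.844]
force: [-0.8, 0.2, -0.6]
width: 0.0512
grip_force: 0.0
t: 7.55
tcp_pos: [0.464, -0.006, 0.1782]
tcp_rot: [3.142, -0.0, -2.844]
force: [0.5, -0.7, -0.1]
width: 0.0264
grip_force: 0.0
[ 0.46397891 -0.00595855  0.17823791] [ 0.52993274 -0.66354886 -0.09711402] [-0.03886615 -0.0043776   0.01773964] 0.02636946206537119
```

View pics/w2.png

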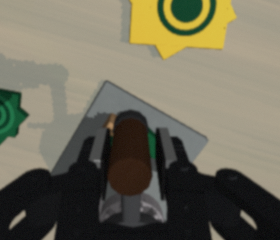

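```bash

python3 -m jog '[[-0.001,0.033,0,0.125],[-0.004,0.065,0,0.25],[-0.01,0.098,0,0.375],[-0.017,0.129,0,0.5],[-0.027,0.161,0,0.625],[-0.038,0.191,0,0.75],[-0.052,0.221,0,0.875],[-0.067,0.25,0,1]]'
python3 - <<'E'
from cell import bot
s=bot.sense();print(s["tcp_pos"],s["force"],s["wrist_torque"],s["width"])
E
```

```text
t: 8.4
tcp_pos: [0.4627, 0.0449, 0.1783]
tcp_rot: [-3.14, 0.001, 2.914]
force: [2.7, -7.5, -1.4]
width: 0.0267
grip_force: 3.4
[0.46265483 0.04493317 0.17832547] [ 2.66648997 -7.52448209 -1.41574636] [-1.11627931 -0.48295004  0.02225795] 0.026726433481170226
```

```bash
cat > f.py <<'E'
from cell import bot
import numpy as np
s=bot.sense();p=s["tcp_pos"];F=s["force"];yaw=s["tcp_rot"][2]
r=p[:2]-[.559,.0205];th=np.arctan2(r[1],-r[0]);R=np.hypot(*r)
t=np.array([np.sin(th),np.cos(th)]);o=np.array([-np.cos(th),np.sin(th)])
print("t %.2f A %.3f R %.4f tool-A %.3f z %.4f | tang %.2f out %.2f Fz %.2f Mz %.2f w %.4f g %.1f"%(s["t"],th-.225,R,(np.pi-yaw)%(2*np.pi)-.225-(2*np.pi if (np.pi-yaw)%(2*np.pi)>3.14 else 0),p[2],F[:2]@t,F[:2]@o,F[2],s["wrist_torque"][2],s["width"],s["grip_force"]))
E
python3 -m jog '[[-0.001,0.033,0,0.125],[-0.004,0.065,0,0.25],[-0.01,0.098,0,0.375],[-0.017,0.129,0,0.5],[-0.027,0.161,0,0.625],[-0.038,0.191,0,0.75],[-0.052,0.221,0,0.875],[-0.067,0.25,0,1]]'
python3 f.py
python3 -m jog '[[0,0.017,0,0.063],[-0.001,0.033,0,0.125],[-0.003,0.049,0,0.188],[-0.004,0.065,0,0.25],[-0.007,0.082,0,0.313],[-0.01,0.098,0,0.375],[-0.013,0.114,0,0.438],[-0.017,0.129,0,0.5]]'
python3 f.py
```

```text
t: 9.2
tcp_pos: [0.4863, 0.0904, 0.1782]
tcp_rot: [-3.139, 0.001, 2.39]
force: [0.2, -9.7, 1.2]
width: 0.0265
grip_force: 3.4
t 9.20 A 0.540 R 0.1009 tool-A 0.526 z 0.1782 | tang -6.90 out -6.87 Fz 1.17 Mz 0.03 w 0.0265 g 3.4
t: 10.0
tcp_pos: [0.5055, 0.1068, 0.178]
tcp_rot: [-3.138, 0.001, 2.13]
force: [-3.8, -7.3, 3.3]
width: 0.0264
grip_force: 3.4
t 10.00 A 0.791 R 0.1015 tool-A 0.787 z 0.1780 | tang -7.12 out -4.19 Fz 3.32 Mz 0.09 w 0.0264 g 3.4
```

```bash

python3 -m jog '[[0,-0.005,0,-0.02],[0,-0.011,0,-0.04],[0,-0.011,0,-0.04],[0,-0.011,0,-0.04],[0,-0.011,0,-0.04],[0,-0.011,0,-0.04],[0,-0.011,0,-0.04],[0,-0.011,0,-0.04]]' 0 20
python3 f.py
python3 - <<'E'
from cell import bot
import cv2
s=bot.sense();print(s["tcp_pos"],s["tcp_rot"])
d=bot.get_image("wrist");cv2.imwrite("pics/w3.png",cv2.resize(d["img"][150:384,150:362],None,fx=2.5,fy=2.5))
E
```

```text
t: 10.8
tcp_pos: [0.5043, 0.1064, 0.1782]
tcp_rot: [-3.141, 0.0, 2.151]
force: [-2.2, -4.8, 2.8]
width: 0.0213
grip_force: 21.9
t 10.80 A 0.779 R 0.1019 tool-A 0.765 z 0.1782 | tang -4.49 out -2.89 Fz 2.84 Mz -0.22 w 0.0213 g 21.9
[0.50430566 0.10643706 0.17817471] [-3.14057303e+00  2.73632418e-04  2.15112133e+00]
```

View pics/w3.png

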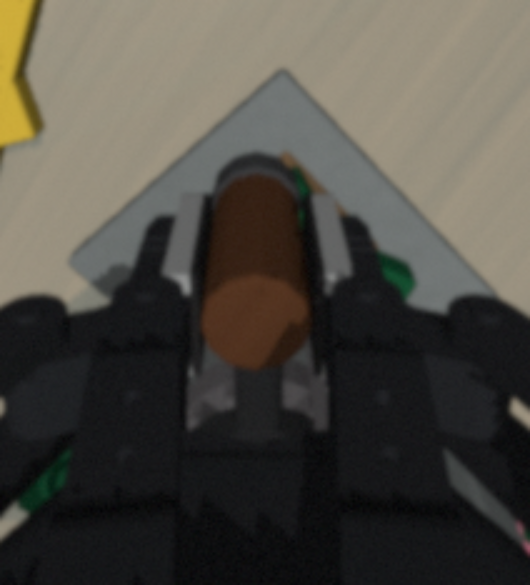

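The picture shows the grip held between the pads, with its top at about (252,279); the nut is hidden. I'll use the grip centre to refine the screw axis.

```bash
python3 - <<'E'
import numpy as np
T=np.array([[0,.953028,.302883,.076736],[1,0,-.000227,.00022],[-.00022,.302883,-.953028,-.131619]])
def f(u,v,z,tcp,yaw):
    d=T[:,:3]@[(u-252.51)/266.94,-(v-189.714)/266.94,-1];p=T[:,3]
    q=p+d*((tcp[2]-z)-p[2])/d[2]
    x=np.array([np.cos(yaw),np.sin(yaw)]);y=np.array([np.sin(yaw),-np.cos(yaw)])
    return q,tcp[:2]+q[0]*x+q[1]*y
g2=f(252,278.8,.203,np.array([.5043,.10644,.17817]),2.1511);g1=f(253.8,201.8,.203,np.array([.4645,-.0079,.28227]),-2.8928)
print(g1,g2)
a,b=g1[1],g2[1];m=(a+b)/2;d=b-a;L=np.hypot(*d);n=np.array([d[1],-d[0]])/L;print("P from grips",m+n*np.sqrt(.01-L*L/4),L)
E
```

```text
(array([-0.0009531 ,  0.00135594,  0.07927   ]), array([ 0.46508987, -0.00635113])) (array([-1.09663145e-03,  8.97313695e-06, -2.48300000e-02]), array([0.50490876, 0.10552781]))
P from grips [0.5608048  0.02260837] 0.11875369634514356
```

```bash

python3 -m jog '[[0,-0.007,0,-0.025],[0,-0.014,0,-0.05],[0,-0.02,0,-0.07],[-0.001,-0.027,0,-0.1],[-0.001,-0.027,0,-0.1],[-0.001,-0.027,0,-0.1],[-0.001,-0.027,0,-0.1],[-0.001,-0.027,0,-0.1]]' 0 35
python3 f.py
python3 -m jog '[[0,0,-0.01,0],[0,0,-0.02,0],[0,0,-0.03,0],[0,0,-0.04,0],[0,0,-0.05,0],[0,0,-0.06,0],[0,0,-0.07,0],[0,0,-0.07,0]]'
python3 f.py
```

```text
t: 11.65
tcp_pos: [0.5001, 0.1036, 0.1782]
tcp_rot: [-3.141, 0.0, 2.204]
force: [-0.5, -5.3, -1.7]
width: 0.0213
grip_force: 34.3
t 11.65 A 0.729 R 0.1019 tool-A 0.713 z 0.1782 | tang -3.48 out -4.06 Fz -1.69 Mz -0.32 w 0.0213 g 34.3
t: 12.45
tcp_pos: [0.4999, 0.1033, 0.1916]
tcp_rot: [-3.141, 0.0, 2.204]
force: [1.8, -6.3, -7.5]
width: 0.0212
grip_force: 34.5
t 12.45 A 0.726 R 0.1018 tool-A 0.712 z 0.1916 | tang -2.17 out -6.16 Fz -7.52 Mz -0.23 w 0.0212 g 34.5
```

```bash

python3 -m jog '[[-0.001,-0.033,0,-0.125],[-0.004,-0.066,0,-0.25],[-0.01,-0.099,0,-0.375],[-0.017,-0.13,0,-0.5],[-0.027,-0.162,0,-0.625],[-0.038,-0.193,0,-0.75],[-0.052,-0.223,0,-0.875],[-0.068,-0.252,0,-1]]'
python3 f.py
python3 -m jog '[[-0.001,-0.033,0,-0.125],[-0.004,-0.066,0,-0.25],[-0.01,-0.099,0,-0.375],[-0.017,-0.13,0,-0.5],[-0.027,-0.162,0,-0.625],[-0.038,-0.193,0,-0.75],[-0.052,-0.223,0,-0.875],[-0.068,-0.252,0,-1]]'
python3 f.py
```

```text
t: 13.25
tcp_pos: [0.4676, 0.0625, 0.1917]
tcp_rot: [-3.141, 0.001, 2.73]
force: [3.9, -5.9, -7.4]
width: 0.0211
grip_force: 34.6
t 13.25 A 0.206 R 0.1006 tool-A 0.186 z 0.1917 | tang -3.70 out -6.04 Fz -7.36 Mz -0.40 w 0.0211 g 34.6
t: 14.05
tcp_pos: [0.4601, 0.0111, 0.1919]
tcp_rot: [-3.141, 0.001, -3.029]
force: [3.5, -4.2, -8.1]
width: 0.0211
grip_force: 34.5
t 14.05 A -0.320 R 0.0993 tool-A -0.337 z 0.1919 | tang -4.49 out -3.06 Fz -8.07 Mz -0.47 w 0.0211 g 34.5
```

```bash

python3 -m jog '[[-0.001,-0.033,0,-0.125],[-0.004,-0.066,0,-0.25],[-0.01,-0.099,0,-0.375],[-0.017,-0.13,0,-0.5],[-0.027,-0.162,0,-0.625],[-0.038,-0.193,0,-0.75],[-0.052,-0.223,0,-0.875],[-0.068,-0.252,0,-1]]'
python3 f.py
python3 -m jog '[[0,0,0,0],[0,0,0.015,0],[0,0,0.03,0],[0,0,0.045,0],[0,0,0.06,0],[0,0,0.07,0],[0,0,0.07,0],[0,0,0.07,0]]'
python3 f.py
```

```text
t: 14.85
tcp_pos: [0.4793, -0.0375, 0.1918]
tcp_rot: [-3.141, 0.001, -2.506]
force: [2.1, -4.1, -8.7]
width: 0.0211
grip_force: 34.5
t 14.85 A -0.854 R 0.0986 tool-A -0.861 z 0.1918 | tang -4.54 out 0.70 Fz -8.74 Mz -0.53 w 0.0211 g 34.5
t: 15.65
tcp_pos: [0.4792, -0.0374, 0.1785]
tcp_rot: [-3.141, 0.001, -2.509]
force: [0.9, -6.1, -1.0]
width: 0.0206
grip_force: 35.4
t 15.65 A -0.852 R 0.0986 tool-A -0.858 z 0.1785 | tang -5.47 out 2.83 Fz -1.04 Mz -0.49 w 0.0206 g 35.4
```

```bash

python3 -m jog '[[0,0,0,0],[0,0,0,0],[0,0,0,0],[0,0,0,0],[0,0,0,0],[0,0,0,0],[0,0,0,0],[0,0,0,0]]' 0.31 20
python3 f.py
python3 -m jog '[[0,0.017,0,0.063],[-0.001,0.033,0,0.125],[-0.003,0.05,0,0.188],[-0.004,0.066,0,0.25],[-0.007,0.083,0,0.313],[-0.01,0.099,0,0.375],[-0.013,0.115,0,0.438],[-0.017,0.13,0,0.5]]'
python3 f.py
python3 -m jog '[[0,0.017,0,0.063],[-0.001,0.033,0,0.125],[-0.003,0.05,0,0.188],[-0.004,0.066,0,0.25],[-0.007,0.083,0,0.313],[-0.01,0.099,0,0.375],[-0.013,0.115,0,0.438],[-0.017,0.13,0,0.5]]'
python3 f.py
```

```text
t: 16.45
tcp_pos: [0.4788, -0.0373, 0.1783]
tcp_rot: [3.142, 0.0, -2.509]
force: [-0.3, 0.2, -1.2]
width: 0.0265
grip_force: 0.0
t 16.45 A -0.849 R 0.0988 tool-A -0.858 z 0.1783 | tang 0.32 out 0.08 Fz -1.18 Mz 0.01 w 0.0265 g 0.0
t: 17.25
tcp_pos: [0.4669, -0.0151, 0.1784]
tcp_rot: [-3.139, 0.001, -2.771]
force: [2.8, -5.6, -3.2]
width: 0.0264
grip_force: 3.7
t 17.25 A -0.594 R 0.0988 tool-A -0.595 z 0.1784 | tang -6.18 out -0.57 Fz -3.25 Mz -0.01 w 0.0264 g 3.7
t: 18.05
tcp_pos: [0.4604, 0.0103, 0.1783]
tcp_rot: [-3.14, 0.001, -3.033]
force: [2.8, -6.8, -1.7]
width: 0.0266
grip_force: 3.6
t 18.05 A -0.328 R 0.0991 tool-A -0.334 z 0.1783 | tang -7.10 out -2.11 Fz -1.65 Mz 0.04 w 0.0266 g 3.6
```

```bash

python3 -m jog '[[0,0.011,0,0.042],[0,0.022,0,0.083],[-0.001,0.033,0,0.125],[-0.002,0.044,0,0.167],[-0.003,0.055,0,0.208],[-0.004,0.066,0,0.25],[-0.006,0.077,0,0.292],[-0.008,0.088,0,0.333]]'
python3 f.py
```

```text
t: 18.85
tcp_pos: [0.4598, 0.0279, 0.1783]
tcp_rot: [-3.14, 0.001, 3.076]
force: [0.8, -7.5, -1.3]
width: 0.0263
grip_force: 3.6
t 18.85 A -0.151 R 0.0994 tool-A -0.160 z 0.1783 | tang -7.44 out -1.36 Fz -1.29 Mz -0.00 w 0.0263 g 3.6
```

```bash

python3 -m jog '[[0,0.011,0,0.042],[0,0.022,0,0.083],[-0.001,0.033,0,0.125],[-0.002,0.044,0,0.167],[-0.003,0.055,0,0.208],[-0.004,0.066,0,0.25],[-0.006,0.077,0,0.292],[-0.008,0.088,0,0.333]]'
python3 f.py
```

```text
t: 19.65
tcp_pos: [0.4623, 0.0452, 0.1782]
tcp_rot: [-3.139, 0.001, 2.902]
force: [-0.2, -8.3, 0.7]
width: 0.0265
grip_force: 4.2
t 19.65 A 0.025 R 0.0998 tool-A 0.014 z 0.1782 | tang -8.12 out -1.89 Fz 0.67 Mz -0.00 w 0.0265 g 4.2
```

```bash

python3 -m jog '[[0,0.007,0,0.025],[0,0.013,0,0.05],[0,0.02,0,0.075],[-0.001,0.026,0,0.1],[-0.001,0.033,0,0.125],[-0.002,0.04,0,0.15],[-0.002,0.046,0,0.175],[-0.003,0.053,0,0.2]]'
python3 f.py
```

```text
t: 20.45
tcp_pos: [0.4652, 0.0551, 0.1782]
tcp_rot: [-3.139, 0.0, 2.798]
force: [-2.2, -10.3, 1.1]
width: 0.0263
grip_force: 4.7
t 20.45 A 0.128 R 0.1000 tool-A 0.119 z 0.1782 | tang -10.38 out -1.52 Fz 1.11 Mz -0.02 w 0.0263 g 4.7
```

```bash

python3 -m jog '[[0,0.003,0,0.012],[0,0.006,0,0.025],[0,0.01,0,0.037],[0,0.013,0,0.05],[0,0.016,0,0.062],[0,0.02,0,0.075],[0,0.023,0,0.087],[0,0.026,0,0.1]]'
python3 f.py
```

```text
t: 21.25
tcp_pos: [0.467, 0.0598, 0.1782]
tcp_rot: [-3.139, 0.001, 2.746]
force: [-0.5, -10.3, 1.1]
width: 0.0265
grip_force: 4.8
t 21.25 A 0.179 R 0.1001 tool-A 0.171 z 0.1782 | tang -9.70 out -3.63 Fz 1.13 Mz 0.07 w 0.0265 g 4.8
```

```bash

python3 -m jog '[[0,0.003,0,0.01],[0,0.005,0,0.02],[0,0.007,0,0.027],[0,0.009,0,0.033],[0,0.011,0,0.042],[0,0.013,0,0.05],[0,0.015,0,0.058],[0,0.018,0,0.067]]'
python3 f.py
```

```text
t: 22.05
tcp_pos: [0.4683, 0.0631, 0.1782]
tcp_rot: [-3.139, 0.001, 2.711]
force: [-0.2, -10.1, 1.1]
width: 0.0265
grip_force: 5.0
t 22.05 A 0.214 R 0.1002 tool-A 0.206 z 0.1782 | tang -9.23 out -4.10 Fz 1.14 Mz 0.05 w 0.0265 g 5.0
```

```bash

python3 -m jog '[[0,-0.005,0,0],[0,-0.011,0,0],[0,-0.011,0,0],[0,-0.011,0,0],[0,-0.011,0,0],[0,-0.011,0,0],[0,-0.011,0,0],[0,-0.011,0,0]]' 0.6
python3 f.py
python3 -m jog '[[0,0,-0.05,0],[0,0,-0.15,0],[0,0,-0.3,0],[0,0,-0.45,0],[0,0,-0.6,0],[0,0,-0.6,0],[0,0,-0.6,0],[0,0,-0.6,0]]'
python3 -m jog '[[0.1,0,-0.1,0],[0.2,0,-0.2,0],[0.3,0,-0.2,0],[0.4,0,-0.2,0],[0.5,0,-0.2,0],[0.5,0,-0.2,0],[0.5,0,-0.2,0],[0.5,0,-0.2,0]]'
python3 - <<'E'
from cell import bot
import cv2,numpy as np
o=np.zeros((480,680,3),np.uint8)
d=bot.get_image("top")["img"][180:245,230:290];e=bot.get_image("side")["img"][165:245,190:275]
o[:390,:330]=cv2.resize(d,(330,390)[:2]) ;o[:320,335:675]=cv2.resize(e,(340,320))
cv2.imwrite("pics/e.png",o)
E
```

```text
t: 22.85
tcp_pos: [0.4676, 0.0627, 0.1783]
tcp_rot: [-3.142, -0.0, 2.71]
force: [-0.4, 0.7, -0.3]
width: 0.0512
grip_force: 0.0
t 22.85 A 0.208 R 0.1007 tool-A 0.206 z 0.1783 | tang 0.45 out 0.68 Fz -0.31 Mz 0.04 w 0.0512 g 0.0
t: 23.65
tcp_pos: [0.467, 0.0626, 0.2976]
tcp_rot: [-3.141, -0.001, 2.71]
force: [1.0, 0.5, -0.6]
width: 0.0515
grip_force: 0.0
t: 24.45
tcp_pos: [0.377, 0.1044, 0.3378]
tcp_rot: [-3.141, -0.0, 2.71]
force: [-0.0, 0.1, 0.1]
width: 0.0511
grip_force: 0.0
```

View pics/e.png

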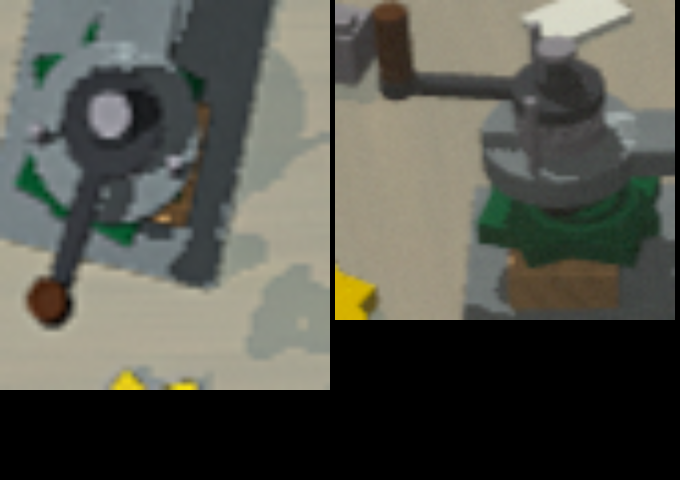

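The lever is left at (236,230) in the top view, seated, with the slab in place and the hand clear.

```bash
python3 -c "
from cell import bot
print(bot.close_job())"
```

```text
the job is handed in; nothing more can be done
None
```

The malachite slab is clamped, by feel about 3 N above the free-running force at the grip (roughly 50 N on the slab). The lever is seated in its teeth, the robot is clear of everything, and the job is handed in; the hand-in returned no verdict.

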